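Find the push switch that still snaps, fit it and prove it

TASK

Three spare push switches stand in the grey rack, and only one is still good: its green cap snaps through when pressed, while the other two stay soft all the way down. Gently press the caps right down in the rack (more than 20 N would crush a switch) until you have felt the good one snap, then lift that switch out, fit it upright and fully home into the empty square cut-out in the red controller's deck, press it through its snap once more there to prove it, and let go. Leave the soft switches in their pockets and do not disturb the pot, the screwdriver or the beaker.

Things in the scene. Friction and masses are not known exactly. Their poses are not given: they have to be found in the camera images.
- rack: grey spares rack, fixed, 70 x 270 x 32 mm (x, y, z); origin at the centre of its underside, long side along y, z up. Three square pockets 29 mm wide, 30 mm deep, open at the top, on its centre line at y = -90, 0 and +90 mm. A switch stands in each, its stem in the pocket and its bezel resting on the rack's top
- switch_a: one of three push switches that look alike (0.11 kg): black square bezel 36 x 36 x 22 mm tall (the part to grip), below it a white square stem 26 x 26 mm, 28 mm long, on top a round green cap. Origin: centre of the bezel's underside, the seating face (32 mm above the bench in the rack); z up, x and y along the bezel's sides. Any of the three may be the good one; their places vary
- switch_b: another of the three push switches, same look, size and origin as switch_a
- switch_c: another of the three push switches, same look, size and origin as switch_a
- cap_a: green cap of switch_a, 22 mm across; origin: centre of its top, at rest 34 mm above the switch's origin, 12 mm above the bezel. Pushes down 7 mm to a hard stop, springs back. Good: force climbs from 3 N to about 8 N in the first 1 to 2 mm, breaks over, falls to 1 to 2 N near 5.5 mm, then rises to about 6 N. Soft: only climbs, from 2.5 to 3 N up to 6 to 8 N at the stop
- cap_b: round green cap of switch_b, same size, origin and possible behaviours as cap_a
- cap_c: round green cap of switch_c, same size, origin and possible behaviours as cap_a
- controller: red bench controller box, fixed to the bench, 160 x 150 x 60 mm (x, y, z) with a flat deck and a small dark screen at the back of the deck; origin at the centre of its underside, x towards the screen, z up
- socket (a point): centre of the mouth of the empty square cut-out in the controller's deck, 60 mm above the bench; the cut-out is 29 mm wide, 35 mm deep, with 2 mm chamfered edges, its sides along the controller's x and y. The switch may go in any of the four ways round; when fully home its origin lies on this point
- pot: yellow lidded pot with a red cap, 64 mm across, 85 mm tall, standing on the bench; origin at the centre of its underside. Leave alone
- driver: screwdriver with a blue handle lying on the bench. Leave alone
- beaker: clear open beaker, 60 mm across, 70 mm tall, standing on the bench; origin at the centre of its underside. Leave alone
Mind the look-alikes: they are no part of the job. What is shaped like the switch_b but orange is not meant.

How it is judged:
On the way, in this order (a step that is already met when the one before it is completed fails the run):
1. a cap is pressed through its snap in the rack: 3.4 mm or more down, the force fallen below 4 N (soft ones never do that) (((z of cap_a in the frame of switch_a below 0.0306 m and contact force between the fingers and cap_a between 0.2 and 4 N and distance of switch_a from where it was at the start of the episode below 0.006 m) or (z of cap_b in the frame of switch_b below 0.0306 m and contact force between the fingers and cap_b between 0.2 and 4 N and distance of switch_b from where it was at the start of the episode below 0.006 m) or (z of cap_c in the frame of switch_c below 0.0306 m and contact force between the fingers and cap_c between 0.2 and 4 N and distance of switch_c from where it was at the start of the episode below 0.006 m))), for 0.05 s.
2. a switch is in the cut-out, upright and fully home (((horizontal distance between switch_a and socket below 0.004 m and z of switch_a in the frame of socket below 0.002 m and angle between switch_a's own z axis and vertical below 0.06 rad) or (horizontal distance between switch_b and socket below 0.004 m and z of switch_b in the frame of socket below 0.002 m and angle between switch_b's own z axis and vertical below 0.06 rad) or (horizontal distance between switch_c and socket below 0.004 m and z of switch_c in the frame of socket below 0.002 m and angle between switch_c's own z axis and vertical below 0.06 rad))), for 0.2 s.
3. the fitted switch is pressed through its snap in the cut-out (((horizontal distance between switch_a and socket below 0.004 m and z of switch_a in the frame of socket below 0.002 m and angle between switch_a's own z axis and vertical below 0.06 rad and z of cap_a in the frame of switch_a below 0.0306 m and contact force between the fingers and cap_a between 0.2 and 4 N) or (horizontal distance between switch_b and socket below 0.004 m and z of switch_b in the frame of socket below 0.002 m and angle between switch_b's own z axis and vertical below 0.06 rad and z of cap_b in the frame of switch_b below 0.0306 m and contact force between the fingers and cap_b between 0.2 and 4 N) or (horizontal distance between switch_c and socket below 0.004 m and z of switch_c in the frame of socket below 0.002 m and angle between switch_c's own z axis and vertical below 0.06 rad and z of cap_c in the frame of switch_c below 0.0306 m and contact force between the fingers and cap_c between 0.2 and 4 N))), for 0.05 s.
At the end, for the whole second after the job is handed in: The fitted switch, the one that snaps, stands upright (within 0.06 rad) in the controller's cut-out, its bezel down on the deck (within 2 mm) and within 4 mm of the cut-out's centre, released and at rest; the other two stand in their own pockets in the rack (within 6 mm of where they began) (((horizontal distance between switch_a and socket below 0.004 m and z of switch_a in the frame of socket between -0.003 and 0.002 m and angle between switch_a's own z axis and vertical below 0.06 rad and linear speed of switch_a below 0.02 m/s and distance of each of switch_b, switch_c from where it was at the start of the episode below 0.006 m) or (horizontal distance between switch_b and socket below 0.004 m and z of switch_b in the frame of socket between -0.003 and 0.002 m and angle between switch_b's own z axis and vertical below 0.06 rad and linear speed of switch_b below 0.02 m/s and distance of each of switch_a, switch_c from where it was at the start of the episode below 0.006 m) or (horizontal distance between switch_c and socket below 0.004 m and z of switch_c in the frame of socket between -0.003 and 0.002 m and angle between switch_c's own z axis and vertical below 0.06 rad and linear speed of switch_c below 0.02 m/s and distance of each of switch_a, switch_b from where it was at the start of the episode below 0.006 m))); the robot touches nothing.
It fails at once if a cap is pressed with more than 20 N (contact force between anything else and cap_a above 20 N or contact force between anything else and cap_b above 20 N or contact force between anything else and cap_c above 20 N).
It fails at once if the pot, the screwdriver or the beaker is moved by more than 25 mm (distance of any of pot, driver, beaker from where it was at the start of the episode above 0.025 m).
It also fails if it takes over 72 s, if anything falls off the work surface, if the arm or the gripper's body presses on something with over 40 N, if the wrist force passes 120 N, or if a joint passes its speed limit or range.

ROBOT

A 7-joint arm with a two-finger parallel gripper is mounted at the origin on the work surface. World frame = base frame: x ahead of the robot, y to its left, z up, the work surface at z = 0. Lengths are in m, angles in rad, forces in N, time in s.
With the tool pointing down it reaches from about 0.425 to 0.925 m from the base axis. Payload 6.8 kg.
Tool frame: the origin (TCP) lies on the front face of the gripper's body, between the roots of the fingers; the fingertips stand 73 mm ahead of it and the grasp point (between the pads) lies 54 mm ahead of it (arm.tips_ahead is the distance from the TCP to the fingertips, in m); z points along the fingers, y is the line along which they close (so a half turn about z gives the same grasp; the last joint's range is limited). The gripper opens to 85 mm and grips with 20 to 120 N. Pads are 22 mm wide; open, the fingers measure 114 mm over their backs; the gripper's body (76 mm by 85 mm) begins 54 mm behind the grasp point. The pads swing forward as they close: fully open they stand 13 mm farther back than shut.
Start: joints at [-0.108, 0.477, 0.022, 1.555, -0.011, 1.109, -0.083], TCP at [0.675, 0, 0.304] pointing down, gripper open.
Joint ranges: [-2.96, 2.96], [-0.34, 2.1], [-1.41, 1.46], [0.24, 2.44], [-1.37, 4.51], [0.17, 1.92], [-2.96, 2.96]. Speed limits (rad/s): [2.39, 2.39, 3.14, 3.14, 3.14, 3.14, 3.14].

INTERFACE

Orientations are given as [roll, pitch, yaw] about the fixed x, y, z axes, in that order (R = Rz(yaw) Ry(pitch) Rx(roll)).
In Python, from cell import arm gives the robot as it stands. The module is installed in compiled form; this text tells all that it offers.
- The arm moves only by the shell command python3 -m jog 'ROWS' [FORCE]. ROWS is JSON, a list of rows, each an object of numbers: "wx", "wy", "wz": the turn, a rotation vector about the tool's x, y, z in degrees; "tx", "ty", "tz": the shift along the tool's x, y, z in mm; "hand": the closure, from -1 (fully open) to 1 (shut). In form: [{"wx": .., "wy": .., "wz": .., "tx": .., "ty": .., "tz": .., "hand": ..}, ...]. A call has 1 to 5 rows; each row is the pose to reach, as a shift and turn from the pose commanded when the call began, along the tool's axes at that moment; what a row does not reach only later rows make up. A row lasts 1/12 s, in which the tool goes at most 41.7 mm and 7.16 degrees, less where a joint would pass 70% of its speed; a pose out of reach is approached as far as the arm can. A call with a gripper value outside its range is refused whole. The fingers move at their own pace and stop on an object; FORCE is the grip in N (left out, the last holds). Time passes only in rows, so rows that repeat a pose let the fingers close. It gives the time, the measured TCP pose, the force, the opening and the grip force at its end, in the units of the state.
- arm.observe(): the state, without advancing time (a new reading comes with each control period).
- arm.camera(name): name is "scene" or "side" or "wrist"; returns a dict with "pixels" (384x512x3 uint8, blue, green, red), "mtx" (3x3 intrinsics, pixels), "R" (3x3) and "t" (3): a world point X has camera coordinates R X + t; the wrist camera has in their place "tool_from_camera" (4x4, takes a point from camera to tool coordinates, whose origin is the TCP and whose axes are the flange's). Camera axes: x right, y down, z forward; pixel columns grow to the right and rows downward; lengths in m; the calibration is good to about 2 mm. A picture is of the moment at which its call begins: read the wrist's pose just before it. There is no depth.
- arm.hand_in(): hands the job in; it is judged then, once.
The state is a dict: "clock": time; "joint_pos": joint angles; "joint_vel": joint speeds; "joint_torque": joint torques, N m; "eef_pos": TCP position; "eef_rot": TCP orientation; "ft_force": force on the tool from outside, world axes, zero at the start; "moment": the same for the moment, N m; "width": finger opening in m; "finger_force": force on a finger pad.
Only numpy, scipy, OpenCV 4.12 (cv2) and the standard library are available. Lean on these libraries where they do the work, as an engineer would, in place of code of your own. Each camera call takes 0.05 s, during which the arm holds its last target. There are 200 camera calls.

## Working session

There is one attempt and no reset: what is moved stays moved. The work goes in short steps, Python scripts to look and compute and a shell command to move; the robot and the scene stay as the last step left them, time stands still between calls to the robot, and variables do not carry over. Pictures are saved under pics/ and viewed, at most 10 in all, crops included, and the job is handed in when it is done.

```bash
mkdir -p pics
cat > h.py <<'E'
import numpy as np, cv2, json
from cell import arm
from scipy.spatial.transform import Rotation as Rt
def cam(n):
    s=arm.observe(); c=arm.camera(n)
    if n=="wrist":
        T=np.eye(4);T[:3,:3]=Rt.from_euler('xyz',s['eef_rot']).as_matrix();T[:3,3]=s['eef_pos']
        W=np.linalg.inv(T@np.array(c['tool_from_camera']));R,t=W[:3,:3],W[:3,3]
    else: R,t=np.array(c['R']),np.array(c['t'])
    return dict(img=np.array(c['pixels']),K=np.array(c['mtx']),R=R,t=t)
def back(c,u,v,z):
    d=c['R'].T@np.linalg.inv(c['K'])@[u,v,1]; o=-c['R'].T@c['t']
    return o+d*(z-o[2])/d[2]
def proj(c,X):
    p=c['K']@(c['R']@np.array(X)+c['t']); return p[:2]/p[2]
def save(c,n): np.savez(''+n,**c); cv2.imwrite(f'pics/{n}.png',c['img'])
E
python3 - <<'E'
from h import *
ims=[]
for n in("scene","wrist"):
    c=cam(n); save(c,n+'0')
s=arm.observe(); print(s)
print(arm.tips_ahead)
E
```

```text
{'clock': 0.1, 'joint_pos': array([-0.10805907,  0.47769007,  0.02233618,  1.55635761, -0.01145347,
        1.10931598, -0.08311308]), 'joint_vel': array([-9.18380397e-05, -1.25756826e-03, -1.76693537e-04, -2.28462390e-03,
        8.68322808e-04,  9.04751104e-04,  2.79238472e-03]), 'joint_torque': array([ 5.69385389e-03, -5.97765398e+01,  1.61440808e+00, -2.81952703e+01,
        1.29656185e-02,  5.02699884e-03, -1.13572563e-05]), 'eef_pos': array([ 6.74578085e-01, -3.74754633e-05,  3.03038967e-01]), 'eef_rot': array([-3.13995724e+00,  1.57290250e-04,  1.57078892e+00]), 'ft_force': array([-0.71761458,  0.39495164, -0.63508449]), 'moment': array([-0.04266444, -0.04249354,  0.00584538]), 'finger_force': 0.0, 'width': 0.08538795783824572}
0.0726
```

View pics/scene0.png

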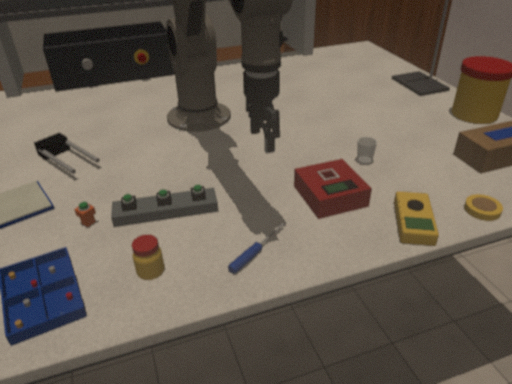

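View pics/wrist0.png

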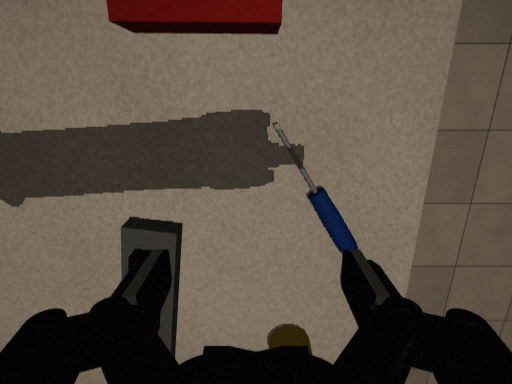

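The scene view shows three green caps in the rack at about (129,198), (164,193) and (199,188), with the red controller's cut-out near (328,174). The wrist view shows the rack's end and the controller's edge at the top.

```bash
cat >> h.py <<'E'
def greens(c,lo=(40,60,30),hi=(90,255,255),amin=15):
    m=cv2.inRange(cv2.cvtColor(c['img'],cv2.COLOR_BGR2HSV),lo,hi)
    n,l,st,ce=cv2.connectedComponentsWithStats(m)
    return [(ce[i],st[i,4]) for i in range(1,n) if st[i,4]>=amin]
E
python3 - <<'E'
from h import *
c=dict(np.load('scene0.npz'))
for p,a in greens(c): print(p.round(1),a,back(c,*p,.064).round(4))
print('sock',back(c,328,174,.06))
for p in [(113,209),(217,192),(216,209)]: print(back(c,*p,.032))
for p in [(295,178),(340,163),(369,183),(318,201)]: print(back(c,*p,.06))
print('pot',back(c,150,275,0),'beaker',back(c,366,161,0), 'drv',back(c,236,270,0),back(c,280,228,0))
E
```

```text
[336.  187.2] 130 [0.6653 0.2077 0.064 ]
[197.3 187.6] 40 [ 0.5346 -0.1291  0.064 ]
[162.4 192.4] 41 [ 0.5229 -0.2181  0.064 ]
[127.  197.2] 46 [ 0.5107 -0.3063  0.064 ]
[ 82.8 205.1] 47 [ 0.5044 -0.4134  0.064 ]
[418.8 223.3] 228 [0.8651 0.3165 0.064 ]
sock [0.59652498 0.22052089 0.06      ]
[ 0.50313452 -0.34653513  0.032     ]
[ 0.52856311 -0.07618901  0.032     ]
[ 0.59992875 -0.09913772  0.032     ]
[0.58149142 0.12894301 0.06      ]
[0.5583748  0.27817678 0.06      ]
[0.67485561 0.30095935 0.06      ]
[0.69732573 0.1403337  0.06      ]
pot [ 0.73879571 -0.29422258  0.        ] beaker [0.49418248 0.40989552 0.        ] drv [ 7.93680660e-01 -1.09250552e-01  1.11022302e-16] [0.69396391 0.03959171 0.        ]
```

```bash
python3 - <<'E'
from h import *
c=dict(np.load('wrist0.npz'))
print('cam',-c['R'].T@c['t'],c['R'].T[:,2],c['K'])
for p in [(256,192),(0,0),(511,0),(0,383),(511,383)]: print(back(c,*p,.06).round(3))
E
python3 -m jog '[{"ty":-30,"tx":-35,"wz":2,"hand":1},{"ty":-60,"tx":-70,"wz":4,"hand":1},{"ty":-90,"tx":-105,"wz":6,"hand":1},{"ty":-120,"tx":-140,"wz":8,"hand":1},{"ty":-152,"tx":-175,"wz":8,"hand":1}]' 40
```

```text
cam [0.67528171 0.08250122 0.37103588] [-0.00125226 -0.32068245 -0.94718594] [[298.8107518    0.         255.60015401]
 [  0.         298.8107518  191.16085772]
 [  0.           0.           1.        ]]
[ 0.675 -0.024  0.06 ]
[0.444 0.16  0.06 ]
[0.905 0.159 0.06 ]
[ 0.315 -0.308  0.06 ]
[ 1.033 -0.307  0.06 ]invalid input at $[0]: expected keys wx, wy, wz, tx, ty, tz, hand
```

```bash
python3 -m jog '[{"wx":0,"wy":0,"wz":2,"tx":-35,"ty":-30,"tz":0,"hand":1},{"wx":0,"wy":0,"wz":4,"tx":-70,"ty":-60,"tz":0,"hand":1},{"wx":0,"wy":0,"wz":6,"tx":-105,"ty":-90,"tz":0,"hand":1},{"wx":0,"wy":0,"wz":8,"tx":-140,"ty":-120,"tz":0,"hand":1},{"wx":0,"wy":0,"wz":8,"tx":-175,"ty":-152,"tz":0,"hand":1}]' 40
python3 -m jog '[{"wx":0,"wy":0,"wz":0,"tx":-43,"ty":6,"tz":20,"hand":1},{"wx":0,"wy":0,"wz":0,"tx":-43,"ty":6,"tz":40,"hand":1},{"wx":0,"wy":0,"wz":0,"tx":-43,"ty":6,"tz":60,"hand":1},{"wx":0,"wy":0,"wz":0,"tx":-43,"ty":6,"tz":60,"hand":1},{"wx":0,"wy":0,"wz":0,"tx":-43,"ty":6,"tz":60,"hand":1}]' 40
python3 - <<'E'
from h import *
c=cam('wrist'); save(c,'wrist1')
for p,a in greens(c): print(p.round(1),a,back(c,*p,.066).round(4))
print(arm.observe())
E
```

```text
clock: 0.52
eef_pos: [0.537, -0.1588, 0.3035]
eef_rot: [-3.141, 0.0, 1.429]
ft_force: [0.5, -1.2, 0.2]
width: 0.0255
finger_force: 0.0
clock: 0.93
eef_pos: [0.538, -0.2005, 0.243]
eef_rot: [-3.139, -0.0, 1.431]
ft_force: [0.4, -0.6, 1.4]
width: 0.0001
finger_force: 0.0
[238.7 107.6] 585 [ 0.5347 -0.1299  0.066 ]
[241.4 210.1] 416 [ 0.5233 -0.2166  0.066 ]
{'clock': 0.9833, 'joint_pos': array([ 0.16284903,  0.37838972,  0.10718837,  1.86431895, -0.05074542,
        0.90192585,  0.15520971]), 'joint_vel': array([-0.00655578, -0.02034269,  0.00087308, -0.02052538,  0.00079496,
       -0.0031158 ,  0.00025876]), 'joint_torque': array([ 5.28525207e-01, -4.81379449e+01,  2.42957577e+00, -2.36399460e+01,
        2.73749273e-02,  2.71135184e-02,  3.08265466e-03]), 'eef_pos': array([ 0.53891362, -0.20040387,  0.24419396]), 'eef_rot': array([-3.14118656e+00, -3.24412159e-04,  1.43199755e+00]), 'ft_force': array([ 0.19709973, -0.27076963,  0.62506853]), 'moment': array([ 0.03755182, -0.00064457, -0.05655955]), 'finger_force': 0.0, 'width': -0.000233657253787079}
```

View pics/wrist1.png

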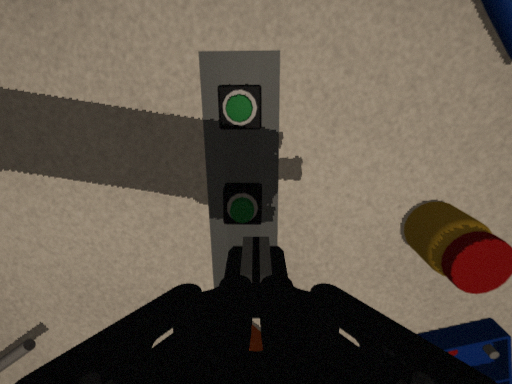

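```bash
python3 -m jog '[{"wx":0,"wy":0,"wz":0,"tx":-19.6,"ty":-13.5,"tz":30,"hand":1},{"wx":0,"wy":0,"wz":0,"tx":-19.6,"ty":-13.5,"tz":65,"hand":1},{"wx":0,"wy":0,"wz":0,"tx":-19.6,"ty":-13.5,"tz":98,"hand":1},{"wx":0,"wy":0,"wz":0,"tx":-19.6,"ty":-13.5,"tz":98,"hand":1},{"wx":0,"wy":0,"wz":0,"tx":-19.6,"ty":-13.5,"tz":98,"hand":1}]' 40
python3 - <<'E'
from h import *
c=cam('wrist'); save(c,'wrist2')
for p,a in greens(c): print(p.round(1),a,back(c,*p,.066).round(4))
print(arm.observe()['eef_pos'],arm.observe()['ft_force'])
E
```

```text
clock: 1.4
eef_pos: [0.5228, -0.2177, 0.1461]
eef_rot: [-3.14, -0.001, 1.432]
ft_force: [0.2, 0.1, 1.2]
width: -0.0001
finger_force: 0.0
[253.2  77.1] 1701 [ 0.5344 -0.1302  0.066 ]
[254.8 232.8] 480 [ 0.524  -0.2095  0.066 ]
[255.2 345.8] 83 [ 0.5132 -0.2883  0.066 ]
[ 0.52388651 -0.21821542  0.14760541] [0.59113297 0.17009408 0.9649396 ]
```

View pics/wrist2.png

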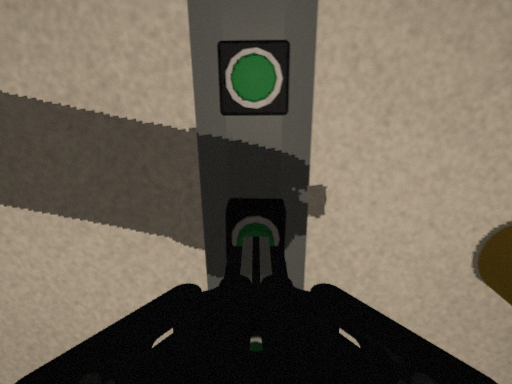

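The fingertips are centred over the middle cap at about (256,240), and the far cap is at (254,77). I'll press in small steps.

```bash
python3 -m jog '[{"wx":0,"wy":0,"wz":0,"tx":0,"ty":0,"tz":4,"hand":1},{"wx":0,"wy":0,"wz":0,"tx":0,"ty":0,"tz":6,"hand":1},{"wx":0,"wy":0,"wz":0,"tx":0,"ty":0,"tz":6,"hand":1}]'
python3 -m jog '[{"wx":0,"wy":0,"wz":0,"tx":0,"ty":0,"tz":1,"hand":1},{"wx":0,"wy":0,"wz":0,"tx":0,"ty":0,"tz":1,"hand":1}]'
python3 -m jog '[{"wx":0,"wy":0,"wz":0,"tx":0,"ty":0,"tz":1,"hand":1},{"wx":0,"wy":0,"wz":0,"tx":0,"ty":0,"tz":1,"hand":1}]'
python3 -m jog '[{"wx":0,"wy":0,"wz":0,"tx":0,"ty":0,"tz":1,"hand":1},{"wx":0,"wy":0,"wz":0,"tx":0,"ty":0,"tz":1,"hand":1}]'
```

```text
clock: 1.7
eef_pos: [0.5234, -0.2185, 0.1412]
eef_rot: [3.139, 0.0, 1.432]
ft_force: [-0.3, 0.3, -0.1]
width: 0.0002
finger_force: 0.0
clock: 1.87
eef_pos: [0.5228, -0.2185, 0.1394]
eef_rot: [3.141, 0.0, 1.431]
ft_force: [0.2, -0.6, -0.2]
width: -0.0002
finger_force: 0.0
clock: 2.03
eef_pos: [0.5228, -0.2186, 0.1382]
eef_rot: [3.141, 0.0, 1.431]
ft_force: [0.4, 1.0, 3.2]
width: 0.0002
finger_force: 1.6
clock: 2.2
eef_pos: [0.5228, -0.2185, 0.1371]
eef_rot: [3.141, 0.0, 1.431]
ft_force: [-1.2, -0.0, 4.5]
width: 0.0002
finger_force: 1.8
```

```bash
python3 -m jog '[{"wx":0,"wy":0,"wz":0,"tx":0,"ty":0,"tz":1,"hand":1},{"wx":0,"wy":0,"wz":0,"tx":0,"ty":0,"tz":1,"hand":1}]'
python3 -m jog '[{"wx":0,"wy":0,"wz":0,"tx":0,"ty":0,"tz":1,"hand":1},{"wx":0,"wy":0,"wz":0,"tx":0,"ty":0,"tz":1,"hand":1}]'
python3 -m jog '[{"wx":0,"wy":0,"wz":0,"tx":0,"ty":0,"tz":1,"hand":1},{"wx":0,"wy":0,"wz":0,"tx":0,"ty":0,"tz":1,"hand":1}]'
```

```text
clock: 2.37
eef_pos: [0.5228, -0.2186, 0.136]
eef_rot: [3.141, 0.0, 1.431]
ft_force: [-0.4, -0.1, 3.8]
width: 0.0003
finger_force: 2.1
clock: 2.53
eef_pos: [0.5228, -0.2185, 0.135]
eef_rot: [3.141, 0.0, 1.431]
ft_force: [1.1, 0.7, 5.0]
width: 0.0
finger_force: 2.3
clock: 2.7
eef_pos: [0.5228, -0.2185, 0.1339]
eef_rot: [3.141, 0.0, 1.431]
ft_force: [0.2, 0.2, 5.4]
width: -0.0001
finger_force: 2.5
```

The middle switch only climbed (1.6 to 2.5 N at the finger), so it is soft. Next, the one nearest the controller.

```bash
python3 -m jog '[{"wx":0,"wy":0,"wz":0,"tx":0,"ty":0,"tz":-18,"hand":1},{"wx":0,"wy":0,"wz":0,"tx":30,"ty":0,"tz":-18,"hand":1},{"wx":0,"wy":0,"wz":0,"tx":60,"ty":0,"tz":-18,"hand":1},{"wx":0,"wy":0,"wz":0,"tx":89.5,"ty":0,"tz":-18,"hand":1},{"wx":0,"wy":0,"wz":0,"tx":89.5,"ty":0,"tz":-10,"hand":1}]'
python3 -m jog '[{"wx":0,"wy":0,"wz":0,"tx":0,"ty":0,"tz":4,"hand":1},{"wx":0,"wy":0,"wz":0,"tx":0,"ty":0,"tz":5.5,"hand":1},{"wx":0,"wy":0,"wz":0,"tx":0,"ty":0,"tz":5.5,"hand":1}]'
python3 -m jog '[{"wx":0,"wy":0,"wz":0,"tx":0,"ty":0,"tz":1,"hand":1},{"wx":0,"wy":0,"wz":0,"tx":0,"ty":0,"tz":1,"hand":1}]'
python3 -m jog '[{"wx":0,"wy":0,"wz":0,"tx":0,"ty":0,"tz":1,"hand":1},{"wx":0,"wy":0,"wz":0,"tx":0,"ty":0,"tz":1,"hand":1}]'
python3 -m jog '[{"wx":0,"wy":0,"wz":0,"tx":0,"ty":0,"tz":1,"hand":1},{"wx":0,"wy":0,"wz":0,"tx":0,"ty":0,"tz":1,"hand":1}]'
python3 -m jog '[{"wx":0,"wy":0,"wz":0,"tx":0,"ty":0,"tz":1,"hand":1},{"wx":0,"wy":0,"wz":0,"tx":0,"ty":0,"tz":1,"hand":1}]'
```

```text
clock: 3.12
eef_pos: [0.5365, -0.1228, 0.1442]
eef_rot: [3.141, -0.004, 1.439]
ft_force: [0.8, 0.7, -0.1]
width: 0.0002
finger_force: 0.0
clock: 3.37
eef_pos: [0.5344, -0.1306, 0.1379]
eef_rot: [-3.14, 0.0, 1.43]
ft_force: [-1.1, 2.2, 2.8]
width: -0.0
finger_force: 1.5
clock: 3.53
eef_pos: [0.5346, -0.1309, 0.1374]
eef_rot: [-3.141, 0.0, 1.429]
ft_force: [-1.7, 1.6, 4.0]
width: -0.0
finger_force: 1.7
clock: 3.7
eef_pos: [0.5346, -0.1308, 0.1364]
eef_rot: [-3.141, 0.001, 1.43]
ft_force: [-1.8, 0.3, 5.1]
width: -0.0002
finger_force: 2.1
clock: 3.87
eef_pos: [0.5347, -0.1308, 0.1354]
eef_rot: [-3.141, 0.001, 1.43]
ft_force: [-2.4, -1.7, 5.5]
width: 0.0004
finger_force: 2.4
clock: 4.03
eef_pos: [0.5349, -0.1306, 0.1345]
eef_rot: [3.141, 0.001, 1.43]
ft_force: [-2.7, -2.2, 4.9]
width: -0.0001
finger_force: 2.8
```

Also soft, so the third must be the good one. I'll press it.

```bash
python3 -m jog '[{"wx":0,"wy":0,"wz":0,"tx":0,"ty":0,"tz":-30,"hand":1},{"wx":0,"wy":0,"wz":0,"tx":-40,"ty":0,"tz":-40,"hand":1},{"wx":0,"wy":0,"wz":0,"tx":-80,"ty":0,"tz":-40,"hand":1},{"wx":0,"wy":0,"wz":0,"tx":-120,"ty":0,"tz":-40,"hand":1},{"wx":0,"wy":0,"wz":0,"tx":-130,"ty":0,"tz":-40,"hand":1}]'
python3 -m jog '[{"wx":0,"wy":0,"wz":0,"tx":0,"ty":0,"tz":0,"hand":1},{"wx":0,"wy":0,"wz":0,"tx":0,"ty":0,"tz":0,"hand":1}]'
python3 - <<'E'
from h import *
c=cam('wrist'); save(c,'wrist3')
for p,a in greens(c): print(p.round(1),a,back(c,*p,.066).round(4))
print(arm.observe()['eef_pos'],arm.observe()['ft_force'])
E
```

```text
clock: 4.45
eef_pos: [0.5151, -0.2661, 0.175]
eef_rot: [3.14, 0.004, 1.423]
ft_force: [-1.0, -1.1, 0.7]
width: 0.0001
finger_force: 0.0
clock: 4.62
eef_pos: [0.5169, -0.2589, 0.1741]
eef_rot: [3.141, -0.0, 1.43]
ft_force: [0.2, 0.4, -0.6]
width: -0.0001
finger_force: 0.0
[251.9   6.8] 514 [ 0.533  -0.1367  0.066 ]
[253.2 160.7] 1016 [ 0.5221 -0.2168  0.066 ]
[ 0.51723083 -0.25746207  0.17397964] [ 0.80214553  0.33914364 -0.39233364]
```

```bash
python3 -m jog '[{"wx":0,"wy":0,"wz":0,"tx":-30,"ty":0.5,"tz":0,"hand":1},{"wx":0,"wy":0,"wz":0,"tx":-48,"ty":0.5,"tz":10,"hand":1},{"wx":0,"wy":0,"wz":0,"tx":-48,"ty":0.5,"tz":27,"hand":1},{"wx":0,"wy":0,"wz":0,"tx":-48,"ty":0.5,"tz":33,"hand":1},{"wx":0,"wy":0,"wz":0,"tx":-48,"ty":0.5,"tz":33,"hand":1}]'
python3 -m jog '[{"wx":0,"wy":0,"wz":0,"tx":0,"ty":0,"tz":2,"hand":1},{"wx":0,"wy":0,"wz":0,"tx":0,"ty":0,"tz":2,"hand":1}]'
python3 -m jog '[{"wx":0,"wy":0,"wz":0,"tx":0,"ty":0,"tz":1,"hand":1},{"wx":0,"wy":0,"wz":0,"tx":0,"ty":0,"tz":1,"hand":1}]'
python3 -m jog '[{"wx":0,"wy":0,"wz":0,"tx":0,"ty":0,"tz":1,"hand":1},{"wx":0,"wy":0,"wz":0,"tx":0,"ty":0,"tz":1,"hand":1}]'
python3 -m jog '[{"wx":0,"wy":0,"wz":0,"tx":0,"ty":0,"tz":1,"hand":1},{"wx":0,"wy":0,"wz":0,"tx":0,"ty":0,"tz":1,"hand":1}]'
python3 -m jog '[{"wx":0,"wy":0,"wz":0,"tx":0,"ty":0,"tz":1,"hand":1},{"wx":0,"wy":0,"wz":0,"tx":0,"ty":0,"tz":1,"hand":1}]'
```

```text
clock: 5.08
eef_pos: [0.5107, -0.3037, 0.1397]
eef_rot: [-3.139, -0.002, 1.434]
ft_force: [-0.2, -0.3, 0.3]
width: 0.0001
finger_force: 0.0
clock: 5.25
eef_pos: [0.5115, -0.3046, 0.1396]
eef_rot: [3.141, -0.001, 1.433]
ft_force: [1.0, -0.5, -0.4]
width: 0.0001
finger_force: 0.0
clock: 5.42
eef_pos: [0.5112, -0.3056, 0.1388]
eef_rot: [3.141, -0.0, 1.432]
ft_force: [-0.7, 0.1, -0.6]
width: -0.0
finger_force: 0.0
clock: 5.58
eef_pos: [0.5112, -0.3058, 0.1381]
eef_rot: [3.141, -0.0, 1.432]
ft_force: [0.0, 3.0, 5.8]
width: -0.0001
finger_force: 3.0
clock: 5.75
eef_pos: [0.5112, -0.3059, 0.1372]
eef_rot: [3.141, -0.0, 1.431]
ft_force: [-1.8, 2.5, 7.5]
width: 0.0001
finger_force: 3.5
clock: 5.92
eef_pos: [0.5112, -0.3059, 0.1362]
eef_rot: [3.141, -0.0, 1.431]
ft_force: [-1.0, 1.4, 5.6]
width: 0.0001
finger_force: 3.0
```

```bash
python3 -m jog '[{"wx":0,"wy":0,"wz":0,"tx":0,"ty":0,"tz":1,"hand":1},{"wx":0,"wy":0,"wz":0,"tx":0,"ty":0,"tz":1,"hand":1}]'
python3 -m jog '[{"wx":0,"wy":0,"wz":0,"tx":0,"ty":0,"tz":1,"hand":1},{"wx":0,"wy":0,"wz":0,"tx":0,"ty":0,"tz":1,"hand":1}]'
python3 -m jog '[{"wx":0,"wy":0,"wz":0,"tx":0,"ty":0,"tz":0.6,"hand":1},{"wx":0,"wy":0,"wz":0,"tx":0,"ty":0,"tz":0.6,"hand":1}]'
```

```text
clock: 6.08
eef_pos: [0.5112, -0.3059, 0.135]
eef_rot: [3.141, -0.0, 1.431]
ft_force: [0.5, 1.7, 3.6]
width: -0.0002
finger_force: 2.0
clock: 6.25
eef_pos: [0.5111, -0.306, 0.1335]
eef_rot: [3.141, -0.0, 1.431]
ft_force: [0.3, 1.0, 1.9]
width: 0.0001
finger_force: 0.9
clock: 6.42
eef_pos: [0.511, -0.3062, 0.1327]
eef_rot: [3.141, 0.0, 1.431]
ft_force: [1.4, 1.2, 1.1]
width: -0.0
finger_force: 1.1
```

Snap felt: force fell from 7.5 to about 1.5 N. Now lift off, open, and go down to grip the bezel.

```bash
python3 -m jog '[{"wx":0,"wy":0,"wz":0,"tx":0,"ty":0,"tz":-20,"hand":1},{"wx":0,"wy":0,"wz":0,"tx":0,"ty":0,"tz":-50,"hand":-1},{"wx":0,"wy":0,"wz":0,"tx":0,"ty":0,"tz":-50,"hand":-1},{"wx":0,"wy":0,"wz":0,"tx":0,"ty":0,"tz":-50,"hand":-1},{"wx":0,"wy":0,"wz":0,"tx":0,"ty":0,"tz":-50,"hand":-1}]'
python3 -m jog '[{"wx":0,"wy":0,"wz":0,"tx":0,"ty":0,"tz":0,"hand":-1},{"wx":0,"wy":0,"wz":0,"tx":0,"ty":0,"tz":0,"hand":-1},{"wx":0,"wy":0,"wz":0,"tx":0,"ty":0,"tz":0,"hand":-1}]'
python3 - <<'E'
from h import *
c=cam('wrist'); save(c,'wrist4')
for p,a in greens(c): print(p.round(1),a,back(c,*p,.066).round(4))
print(arm.observe()['eef_pos'],arm.observe()['width'])
E
```

```text
clock: 6.83
eef_pos: [0.5102, -0.3063, 0.1823]
eef_rot: [-3.141, 0.0, 1.431]
ft_force: [-0.5, -0.1, 1.0]
width: 0.0481
finger_force: 0.0
clock: 7.08
eef_pos: [0.5103, -0.306, 0.1818]
eef_rot: [-3.14, -0.0, 1.431]
ft_force: [-0.4, 0.6, -0.7]
width: 0.0838
finger_force: 0.0
[253.5  80. ] 1097 [ 0.5218 -0.2186  0.066 ]
[255.3 218. ] 771 [ 0.5108 -0.3046  0.066 ]
[258.4 338.4] 534 [ 0.4989 -0.4061  0.066 ]
[ 0.51037464 -0.30600816  0.18200107] 0.0854567772374594
```

View pics/wrist4.png

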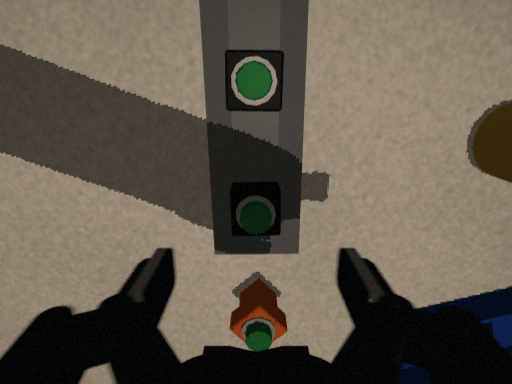

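The good switch's cap is at (255,218), between the open fingers, and the orange look-alike is at (258,320), clear of the path. I'll descend and grip.

```bash
python3 -m jog '[{"wx":0,"wy":0,"wz":0,"tx":0.5,"ty":0,"tz":30,"hand":-1},{"wx":0,"wy":0,"wz":0,"tx":0.5,"ty":0,"tz":60,"hand":-1},{"wx":0,"wy":0,"wz":0,"tx":0.5,"ty":0,"tz":76,"hand":-1},{"wx":0,"wy":0,"wz":0,"tx":0.5,"ty":0,"tz":76,"hand":-1},{"wx":0,"wy":0,"wz":0,"tx":0.5,"ty":0,"tz":76,"hand":-0.2}]' 40
python3 -m jog '[{"wx":0,"wy":0,"wz":0,"tx":0,"ty":0,"tz":0,"hand":1},{"wx":0,"wy":0,"wz":0,"tx":0,"ty":0,"tz":0,"hand":1},{"wx":0,"wy":0,"wz":0,"tx":0,"ty":0,"tz":0,"hand":1},{"wx":0,"wy":0,"wz":0,"tx":0,"ty":0,"tz":0,"hand":1},{"wx":0,"wy":0,"wz":0,"tx":0,"ty":0,"tz":0,"hand":1}]' 40
```

```text
clock: 7.55
eef_pos: [0.5103, -0.3055, 0.106]
eef_rot: [-3.139, -0.001, 1.431]
ft_force: [-0.7, 0.5, 0.0]
width: 0.0758
finger_force: 0.0
clock: 7.97
eef_pos: [0.5114, -0.3061, 0.1083]
eef_rot: [3.14, 0.001, 1.431]
ft_force: [-1.5, 0.4, 5.3]
width: 0.0352
finger_force: 40.2
```

```bash
python3 -m jog '[{"wx":0,"wy":0,"wz":0,"tx":0,"ty":0,"tz":-10,"hand":1},{"wx":0,"wy":0,"wz":0,"tx":0,"ty":0,"tz":-30,"hand":1},{"wx":0,"wy":0,"wz":0,"tx":0,"ty":0,"tz":-60,"hand":1},{"wx":0,"wy":0,"wz":0,"tx":0,"ty":0,"tz":-95,"hand":1},{"wx":0,"wy":0,"wz":0,"tx":0,"ty":0,"tz":-130,"hand":1}]'
python3 -m jog '[{"wx":0,"wy":0,"wz":0,"tx":35,"ty":0,"tz":0,"hand":1},{"wx":0,"wy":0,"wz":0,"tx":75,"ty":4,"tz":0,"hand":1},{"wx":0,"wy":0,"wz":0,"tx":115,"ty":8,"tz":0,"hand":1},{"wx":0,"wy":0,"wz":0,"tx":155,"ty":12,"tz":0,"hand":1},{"wx":0,"wy":0,"wz":0,"tx":195,"ty":16,"tz":0,"hand":1}]'
python3 -m jog '[{"wx":0,"wy":0,"wz":0,"tx":40,"ty":0,"tz":0,"hand":1},{"wx":0,"wy":0,"wz":0,"tx":80,"ty":4,"tz":0,"hand":1},{"wx":0,"wy":0,"wz":0,"tx":120,"ty":8,"tz":0,"hand":1},{"wx":0,"wy":0,"wz":0,"tx":160,"ty":12,"tz":0,"hand":1},{"wx":0,"wy":0,"wz":0,"tx":195,"ty":16,"tz":0,"hand":1}]'
python3 -m jog '[{"wx":0,"wy":0,"wz":2,"tx":20,"ty":0,"tz":0,"hand":1},{"wx":0,"wy":0,"wz":2,"tx":30,"ty":0,"tz":0,"hand":1},{"wx":0,"wy":0,"wz":2,"tx":30,"ty":0,"tz":0,"hand":1},{"wx":0,"wy":0,"wz":2,"tx":30,"ty":0,"tz":0,"hand":1}]'
python3 - <<'E'
from h import *
c=cam('wrist'); save(c,'wrist5')
for p,a in greens(c): print(p.round(1),a)
print(arm.observe()['eef_pos'],arm.observe()['eef_rot'])
E
```

```text
clock: 8.38
eef_pos: [0.5102, -0.3055, 0.2386]
eef_rot: [-3.141, -0.0, 1.431]
ft_force: [0.5, -0.6, -1.1]
width: 0.035
finger_force: 40.3
clock: 8.8
eef_pos: [0.5538, -0.1131, 0.238]
eef_rot: [3.14, -0.0, 1.431]
ft_force: [0.9, -0.5, -2.1]
width: 0.0351
finger_force: 40.4
clock: 9.22
eef_pos: [0.5968, 0.0791, 0.2379]
eef_rot: [3.141, -0.001, 1.433]
ft_force: [-0.2, -0.6, -1.7]
width: 0.0348
finger_force: 40.4
clock: 9.55
eef_pos: [0.6007, 0.1044, 0.2371]
eef_rot: [3.142, 0.001, 1.396]
ft_force: [0.0, 0.0, -1.0]
width: 0.0352
finger_force: 40.4
[314.3  46.1] 3391
[255.5 281.9] 1998
[0.60076711 0.10324924 0.23698824] [3.14153869e+00 1.56300056e-03 1.39442787e+00]
```

View pics/wrist5.png

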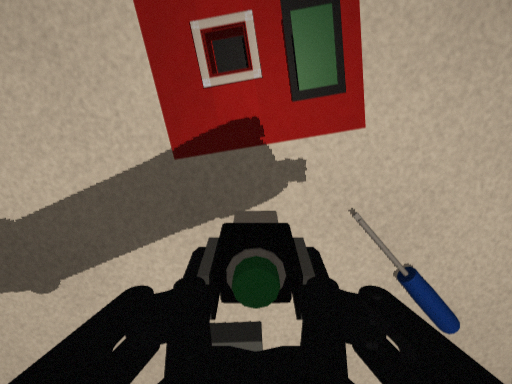

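The controller's white-framed cut-out is near (226,50), with its box turned the other way from the tool. The switch is upright in the fingers with its cap at (255,282).

```bash
cat > sock.py <<'E'
from h import *
def socket(c,z=.06):
    im=c['img']; hsv=cv2.cvtColor(im,cv2.COLOR_BGR2HSV)
    m=cv2.inRange(hsv,(0,0,150),(180,60,255)); m[200:]=0
    red=cv2.inRange(hsv,(0,120,60),(8,255,255))|cv2.inRange(hsv,(172,120,60),(180,255,255))
    cs,_=cv2.findContours(red,cv2.RETR_EXTERNAL,cv2.CHAIN_APPROX_SIMPLE)
    inside=np.zeros_like(m); cv2.drawContours(inside,[cv2.convexHull(max(cs,key=cv2.contourArea))],-1,255,-1)
    m&=inside
    cs,h=cv2.findContours(m,cv2.RETR_CCOMP,cv2.CHAIN_APPROX_NONE)
    i=max([k for k in range(len(cs)) if h[0][k][3]<0],key=lambda k:cv2.contourArea(cs[k]))
    out=[cs[i]]+[cs[k] for k in range(len(cs)) if h[0][k][3]==i and cv2.contourArea(cs[k])>100]
    for q in out:
        w=np.array([back(c,*p[0],z)[:2] for p in q])*1000
        r=cv2.minAreaRect(w.astype(np.float32)); print('rect',np.round(r[0],1),np.round(r[1],1),round(r[2],1))
E
python3 - <<'E'
from sock import *
c=dict(np.load('wrist5.npz'));socket(c)
print('cap',back(c,255.5,281.9,.1947))
a,b=back(c,174,158,.06),back(c,365,127,.06);print(np.degrees(np.arctan2(*(b-a)[1::-1])),np.linalg.norm(b-a))
E
```

```text
rect [599.2 217.3] [45.2 45.3] 89.6
rect [599.3 217.2] [36.3 35.8] 89.4
cap [0.60194143 0.10782129 0.1947    ]
-0.7597300244189991 0.15846938828543428
```

Run:
```python
from h import *
c=dict(np.load('wrist5.npz'))
a=np.linspace(0,2*np.pi,60)
m=cv2.inRange(cv2.cvtColor(c['img'],cv2.COLOR_BGR2HSV),(40,60,30),(90,255,255));m[:150]=0
x,y,w,h=cv2.boundingRect(m);print(x,y,w,h)
for z in(.190,.1947,.199):
  for h in(0,.004,.008,.012):
    for yy in (.1032,.106):
      P=[proj(c,[.6015+.011*np.cos(t),yy+.011*np.sin(t),z-k]) for t in a for k in(0,h)]
      q=cv2.convexHull(np.array(P,np.float32));M=cv2.moments(q)
      print(z,h,yy,round(M['m01']/M['m00'],1),round(M['m00']),np.round(cv2.boundingRect(q),0))
crop=c['img'][215:355,190:320]
cv2.imwrite('pics/crop5.png',cv2.resize(cv2.convertScaleAbs(crop,alpha=2.5),None,fx=4,fy=4,interpolation=cv2.INTER_CUBIC))
```

```text
217 256 64 78
0.19 0 0.1032 283.7 1556 [232 263  49  42]
0.19 0 0.106 278.5 1587 [230 257  50  43]
0.19 0.004 0.1032 281.4 1771 [232 258  49  47]
0.19 0.004 0.106 276.3 1797 [230 253  50  47]
0.19 0.008 0.1032 279.2 1969 [232 253  49  52]
0.19 0.008 0.106 274.2 1991 [230 248  50  52]
0.19 0.012 0.1032 277.2 2152 [232 249  49  56]
0.19 0.012 0.106 272.2 2169 [230 244  50  56]
0.1947 0 0.1032 290.3 1649 [231 269  51  43]
0.1947 0 0.106 285.0 1683 [230 263  51  44]
0.1947 0.004 0.1032 287.8 1887 [231 264  51  48]
0.1947 0.004 0.106 282.5 1916 [230 258  51  49]
0.1947 0.008 0.1032 285.5 2106 [231 259  51  53]
0.1947 0.008 0.106 280.3 2130 [230 253  51  54]
0.1947 0.012 0.1032 283.3 2307 [231 254  51  58]
0.1947 0.012 0.106 278.2 2326 [230 249  51  58]
0.199 0 0.1032 296.7 1742 [230 275  53  44]
0.199 0 0.106 291.2 1779 [229 269  53  45]
0.199 0.004 0.1032 294.0 2004 [230 269  53  50]
0.199 0.004 0.106 288.7 2035 [229 264  53  50]
0.199 0.008 0.1032 291.6 2243 [230 264  53  55]
0.199 0.008 0.106 286.3 2270 [229 258  53  56]
0.199 0.012 0.1032 289.3 2463 [230 259  53  60]
0.199 0.012 0.106 284.0 2485 [229 254  53  60]
```

View pics/crop5.png

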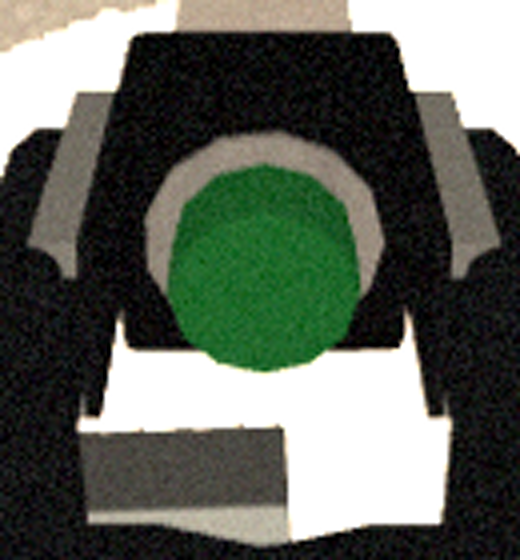

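Run:
```python
from h import *
from scipy.optimize import least_squares
a=np.linspace(0,2*np.pi,60)
def mod(c,x,y,z,h):
    P=[proj(c,[x+.011*np.cos(t),y+.011*np.sin(t),z-k]) for t in a for k in(0,h)]
    M=cv2.moments(cv2.convexHull(np.array(P,np.float32)));return np.array([M['m10'],M['m01']])/M['m00'],M['m00']
for n,px,z,x0 in(('wrist1',(238.7,107.6),.066,(.534,-.13)),('wrist1',(241.4,210.1),.066,(.523,-.217)),('wrist4',(253.5,80),.066,(.522,-.218)),('wrist4',(255.3,218),.066,(.511,-.305)),('wrist5',(255.5,281.9),.1947,(.602,.106)),('wrist5',(255.5,281.9),.19,(.602,.106))):
    c=dict(np.load(n+'.npz'))
    r=least_squares(lambda q:mod(c,*q,z,.008)[0]-px,x0,x_scale=.01,diff_step=1e-4)
    print(n,z,r.x.round(4),mod(c,*r.x,z,.008)[1])
```

```text
wrist1 0.066 [ 0.5346 -0.1301] 633.8845501358155
wrist1 0.066 [ 0.5229 -0.2181] 518.6589430565946
wrist4 0.066 [ 0.5218 -0.2188] 1213.6621695406502
wrist4 0.066 [ 0.5105 -0.3063] 897.3969688595971
wrist5 0.1947 [0.6015 0.1051] 2122.253710730234
wrist5 0.19 [0.6009 0.1018] 1957.4366121264175
```

```bash
python3 -m jog '[{"wx":0,"wy":0,"wz":-5,"tx":0,"ty":0,"tz":10,"hand":1},{"wx":0,"wy":0,"wz":-9.6,"tx":20,"ty":0,"tz":30,"hand":1},{"wx":0,"wy":0,"wz":-9.6,"tx":20,"ty":0,"tz":30,"hand":1},{"wx":0,"wy":0,"wz":-9.6,"tx":20,"ty":0,"tz":30,"hand":1},{"wx":0,"wy":0,"wz":-9.6,"tx":20,"ty":0,"tz":30,"hand":1}]'
python3 - <<'E'
from sock import *
c=cam('wrist'); save(c,'wrist6'); socket(c)
s=arm.observe();print(s['eef_pos'],s['eef_rot'],s['clock'])
E
```

```text
clock: 10.02
eef_pos: [0.6046, 0.1231, 0.2071]
eef_rot: [3.142, 0.001, 1.56]
ft_force: [0.7, -0.4, -0.7]
width: 0.0347
finger_force: 40.4
rect [599.2 218. ] [44.6 45.4] 89.4
rect [599.1 218. ] [35.4 35.5] 89.4
[0.60486342 0.12322997 0.20750992] [3.14072653e+00 9.08142028e-04 1.56035637e+00] 10.0667
```

```bash
python3 -m jog '[{"wx":0,"wy":0,"wz":0,"tx":35,"ty":-3,"tz":0,"hand":1},{"wx":0,"wy":0,"wz":0,"tx":70,"ty":-6.8,"tz":0,"hand":1},{"wx":0,"wy":0,"wz":0,"tx":94.5,"ty":-6.8,"tz":10,"hand":1},{"wx":0,"wy":0,"wz":0,"tx":94.5,"ty":-6.8,"tz":30,"hand":1},{"wx":0,"wy":0,"wz":0,"tx":94.5,"ty":-6.8,"tz":38,"hand":1}]'
python3 -m jog '[{"wx":0,"wy":0,"wz":0,"tx":0,"ty":0,"tz":0,"hand":1},{"wx":0,"wy":0,"wz":0,"tx":0,"ty":0,"tz":0,"hand":1},{"wx":0,"wy":0,"wz":0,"tx":0,"ty":0,"tz":0,"hand":1}]'
python3 - <<'E'
from h import *
c=cam('side'); save(c,'side0'); p=proj(c,[.599,.2177,.09]).astype(int);print(p)
x,y=max(p[0]-80,0),max(p[1]-60,0)
cv2.imwrite('pics/side0c.png',cv2.resize(c['img'][y:y+120,x:x+160],None,fx=4,fy=4,interpolation=cv2.INTER_CUBIC))
E
```

```text
clock: 10.48
eef_pos: [0.5976, 0.221, 0.1679]
eef_rot: [-3.141, 0.0, 1.566]
ft_force: [-1.7, -0.5, -1.7]
width: 0.035
finger_force: 40.4
clock: 10.73
eef_pos: [0.5993, 0.2181, 0.1698]
eef_rot: [3.14, 0.0, 1.561]
ft_force: [0.2, -0.5, -1.4]
width: 0.0349
finger_force: 40.4
[232 144]
```

View pics/side0c.png

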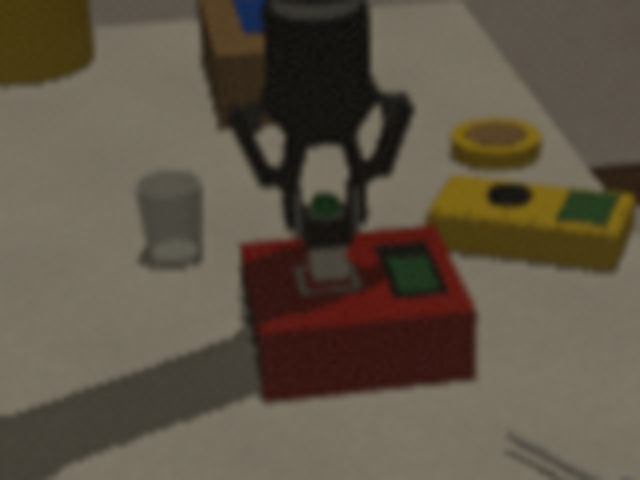

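The white stem (about (328,262) in the crop) hangs right over the framed cut-out. I'll lower it with force checks.

```bash
python3 -m jog '[{"wx":0,"wy":0,"wz":0,"tx":0,"ty":0,"tz":4,"hand":1},{"wx":0,"wy":0,"wz":0,"tx":0,"ty":0,"tz":6,"hand":1},{"wx":0,"wy":0,"wz":0,"tx":0,"ty":0,"tz":8,"hand":1},{"wx":0,"wy":0,"wz":0,"tx":0,"ty":0,"tz":8,"hand":1}]'
python3 -m jog '[{"wx":0,"wy":0,"wz":0,"tx":0,"ty":0,"tz":2,"hand":1},{"wx":0,"wy":0,"wz":0,"tx":0,"ty":0,"tz":4,"hand":1},{"wx":0,"wy":0,"wz":0,"tx":0,"ty":0,"tz":4,"hand":1}]'
```

```text
clock: 11.12
eef_pos: [0.5981, 0.2198, 0.1604]
eef_rot: [-3.141, 0.0, 1.564]
ft_force: [0.0, 0.7, -0.9]
width: 0.0349
finger_force: 40.4
clock: 11.37
eef_pos: [0.5981, 0.22, 0.1563]
eef_rot: [-3.141, 0.0, 1.564]
ft_force: [0.8, -0.5, -1.2]
width: 0.0349
finger_force: 40.4
```

The stem is already about 8 mm in with no contact force.

```bash
python3 -m jog '[{"wx":0,"wy":0,"wz":0,"tx":0,"ty":0,"tz":4,"hand":1},{"wx":0,"wy":0,"wz":0,"tx":0,"ty":0,"tz":8,"hand":1},{"wx":0,"wy":0,"wz":0,"tx":0,"ty":0,"tz":12,"hand":1},{"wx":0,"wy":0,"wz":0,"tx":0,"ty":0,"tz":15,"hand":1},{"wx":0,"wy":0,"wz":0,"tx":0,"ty":0,"tz":15,"hand":1}]'
python3 -m jog '[{"wx":0,"wy":0,"wz":0,"tx":0,"ty":0,"tz":2,"hand":1},{"wx":0,"wy":0,"wz":0,"tx":0,"ty":0,"tz":4,"hand":1},{"wx":0,"wy":0,"wz":0,"tx":0,"ty":0,"tz":4,"hand":1}]'
```

```text
clock: 11.78
eef_pos: [0.5978, 0.2198, 0.1408]
eef_rot: [-3.14, 0.001, 1.564]
ft_force: [-0.3, -0.2, -0.9]
width: 0.0352
finger_force: 40.4
clock: 12.03
eef_pos: [0.5982, 0.22, 0.1374]
eef_rot: [-3.141, 0.0, 1.564]
ft_force: [1.1, 0.0, -1.2]
width: 0.0355
finger_force: 40.4
```

```bash
python3 -m jog '[{"wx":0,"wy":0,"wz":0,"tx":0,"ty":0,"tz":1,"hand":1},{"wx":0,"wy":0,"wz":0,"tx":0,"ty":0,"tz":2,"hand":1},{"wx":0,"wy":0,"wz":0,"tx":0,"ty":0,"tz":2,"hand":1}]'
python3 -m jog '[{"wx":0,"wy":0,"wz":0,"tx":0,"ty":0,"tz":1,"hand":1},{"wx":0,"wy":0,"wz":0,"tx":0,"ty":0,"tz":1,"hand":1}]'
```

```text
clock: 12.28
eef_pos: [0.5984, 0.2201, 0.1363]
eef_rot: [3.141, -0.0, 1.564]
ft_force: [-1.4, -0.5, 2.6]
width: 0.035
finger_force: 40.9
clock: 12.45
eef_pos: [0.5984, 0.2201, 0.1363]
eef_rot: [3.141, -0.0, 1.564]
ft_force: [-4.8, -2.8, 10.7]
width: 0.035
finger_force: 41.8
```

Seated at exactly the predicted height. Release, rise and close for the proof press.

```bash
python3 -m jog '[{"wx":0,"wy":0,"wz":0,"tx":0,"ty":0,"tz":-1.5,"hand":0},{"wx":0,"wy":0,"wz":0,"tx":0,"ty":0,"tz":-1.5,"hand":-0.6},{"wx":0,"wy":0,"wz":0,"tx":0,"ty":0,"tz":-1.5,"hand":-0.6},{"wx":0,"wy":0,"wz":0,"tx":0,"ty":0,"tz":-1.5,"hand":-0.6},{"wx":0,"wy":0,"wz":0,"tx":0,"ty":0,"tz":-1.5,"hand":-0.6}]'
python3 -m jog '[{"wx":0,"wy":0,"wz":0,"tx":0,"ty":0,"tz":-25,"hand":-0.6},{"wx":0,"wy":0,"wz":0,"tx":0,"ty":0,"tz":-46,"hand":-0.6},{"wx":0,"wy":0,"wz":0,"tx":0,"ty":0,"tz":-46,"hand":1},{"wx":0,"wy":0,"wz":0,"tx":0,"ty":0,"tz":-46,"hand":1},{"wx":0,"wy":0,"wz":0,"tx":0,"ty":0,"tz":-46,"hand":1}]'
python3 -m jog '[{"wx":0,"wy":0,"wz":0,"tx":0,"ty":0,"tz":0,"hand":1},{"wx":0,"wy":0,"wz":0,"tx":0,"ty":0,"tz":0,"hand":1},{"wx":0,"wy":0,"wz":0,"tx":0,"ty":0,"tz":0,"hand":1},{"wx":0,"wy":0,"wz":0,"tx":0,"ty":0,"tz":0,"hand":1}]'
python3 - <<'E'
from h import *
c=cam('wrist'); save(c,'wrist7'); print(arm.observe()['eef_pos'])
E
```

```text
clock: 12.87
eef_pos: [0.5983, 0.22, 0.1361]
eef_rot: [-3.141, 0.0, 1.564]
ft_force: [-0.6, -0.5, 0.1]
width: 0.0681
finger_force: 0.0
clock: 13.28
eef_pos: [0.598, 0.2199, 0.1818]
eef_rot: [-3.141, 0.0, 1.564]
ft_force: [-0.2, -0.2, 0.1]
width: 0.0325
finger_force: 0.0
clock: 13.62
eef_pos: [0.598, 0.2199, 0.1817]
eef_rot: [-3.141, 0.0, 1.564]
ft_force: [-0.6, -0.7, 0.9]
width: 0.0001
finger_force: 0.0
[0.59812918 0.21995308 0.18185246]
```

View pics/wrist7.png

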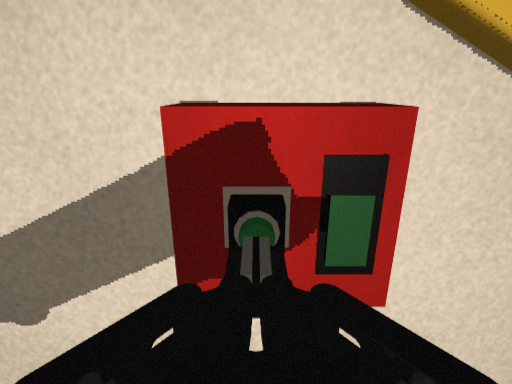

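The switch sits in the frame at (256,215), square and upright, with the closed fingertips over its cap. Now the proof press.

```bash
python3 -m jog '[{"wx":0,"wy":0,"wz":0,"tx":0,"ty":0,"tz":9,"hand":1},{"wx":0,"wy":0,"wz":0,"tx":0,"ty":0,"tz":13.5,"hand":1},{"wx":0,"wy":0,"wz":0,"tx":0,"ty":0,"tz":13.5,"hand":1}]'
python3 -m jog '[{"wx":0,"wy":0,"wz":0,"tx":0,"ty":0,"tz":1.5,"hand":1},{"wx":0,"wy":0,"wz":0,"tx":0,"ty":0,"tz":2.5,"hand":1},{"wx":0,"wy":0,"wz":0,"tx":0,"ty":0,"tz":2.5,"hand":1}]'
python3 -m jog '[{"wx":0,"wy":0,"wz":0,"tx":0,"ty":0,"tz":1,"hand":1},{"wx":0,"wy":0,"wz":0,"tx":0,"ty":0,"tz":1,"hand":1}]'
python3 -m jog '[{"wx":0,"wy":0,"wz":0,"tx":0,"ty":0,"tz":1,"hand":1},{"wx":0,"wy":0,"wz":0,"tx":0,"ty":0,"tz":1,"hand":1}]'
```

```text
clock: 13.92
eef_pos: [0.5976, 0.2198, 0.1672]
eef_rot: [-3.14, 0.001, 1.564]
ft_force: [-0.2, -1.1, 0.3]
width: -0.0001
finger_force: 0.0
clock: 14.17
eef_pos: [0.5982, 0.2199, 0.1666]
eef_rot: [-3.141, 0.0, 1.564]
ft_force: [-2.4, -1.5, 4.4]
width: 0.0001
finger_force: 2.2
clock: 14.33
eef_pos: [0.5982, 0.2199, 0.1659]
eef_rot: [-3.141, 0.0, 1.564]
ft_force: [-3.3, -1.5, 7.8]
width: 0.0003
finger_force: 3.3
clock: 14.5
eef_pos: [0.5982, 0.2199, 0.165]
eef_rot: [-3.141, 0.0, 1.564]
ft_force: [-3.5, -1.0, 6.8]
width: 0.0002
finger_force: 3.5
```

```bash
python3 -m jog '[{"wx":0,"wy":0,"wz":0,"tx":0,"ty":0,"tz":1,"hand":1},{"wx":0,"wy":0,"wz":0,"tx":0,"ty":0,"tz":2,"hand":1},{"wx":0,"wy":0,"wz":0,"tx":0,"ty":0,"tz":2,"hand":1}]'
python3 -m jog '[{"wx":0,"wy":0,"wz":0,"tx":0,"ty":0,"tz":1,"hand":1},{"wx":0,"wy":0,"wz":0,"tx":0,"ty":0,"tz":1,"hand":1}]'
python3 -m jog '[{"wx":0,"wy":0,"wz":0,"tx":0,"ty":0,"tz":0.5,"hand":1},{"wx":0,"wy":0,"wz":0,"tx":0,"ty":0,"tz":0.5,"hand":1}]'
```

```text
clock: 14.75
eef_pos: [0.5981, 0.2199, 0.1626]
eef_rot: [-3.141, 0.0, 1.564]
ft_force: [-2.6, -0.6, 3.6]
width: 0.0001
finger_force: 1.6
clock: 14.92
eef_pos: [0.5983, 0.22, 0.1612]
eef_rot: [3.141, -0.0, 1.564]
ft_force: [-0.7, -0.6, 1.6]
width: 0.0001
finger_force: 0.9
clock: 15.08
eef_pos: [0.5984, 0.2201, 0.1607]
eef_rot: [3.141, -0.0, 1.564]
ft_force: [0.3, -0.7, 2.2]
width: 0.0001
finger_force: 1.1
```

Snapped through again. Retreat upward, check and hand in.

```bash
python3 -m jog '[{"wx":0,"wy":0,"wz":0,"tx":0,"ty":0,"tz":-10,"hand":1},{"wx":0,"wy":0,"wz":0,"tx":0,"ty":0,"tz":-35,"hand":1},{"wx":0,"wy":0,"wz":0,"tx":0,"ty":0,"tz":-70,"hand":1},{"wx":0,"wy":0,"wz":0,"tx":-30,"ty":0,"tz":-100,"hand":1},{"wx":0,"wy":0,"wz":0,"tx":-60,"ty":0,"tz":-100,"hand":1}]'
python3 -m jog '[{"wx":0,"wy":0,"wz":0,"tx":0,"ty":0,"tz":0,"hand":1},{"wx":0,"wy":0,"wz":0,"tx":0,"ty":0,"tz":0,"hand":1},{"wx":0,"wy":0,"wz":0,"tx":0,"ty":0,"tz":0,"hand":1}]'
python3 - <<'E'
from h import *
c=cam('wrist'); save(c,'wrist8')
E
```

```text
clock: 15.5
eef_pos: [0.6005, 0.163, 0.2679]
eef_rot: [3.131, -0.005, 1.568]
ft_force: [1.2, -0.3, 1.3]
width: 0.0002
finger_force: 0.0
clock: 15.75
eef_pos: [0.5977, 0.1603, 0.261]
eef_rot: [-3.142, -0.001, 1.564]
ft_force: [0.1, 0.6, -0.0]
width: -0.0002
finger_force: 0.0
```

View pics/wrist8.png

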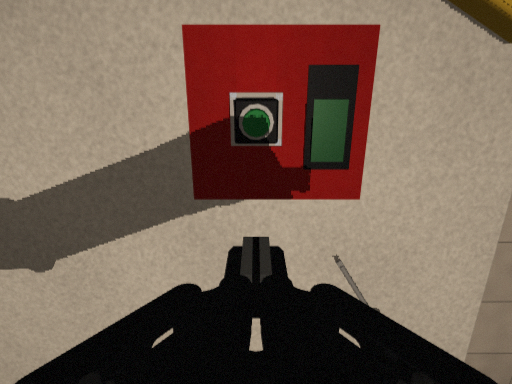

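The switch sits flush and centred in the cut-out at (256,120), with the gripper clear.

```bash
python3 -c "
from cell import arm
print(arm.hand_in())"
```

```text
the job is handed in; nothing more can be done
None
```

The good switch (the rack's far end from the controller) was found by its snap, fitted fully home in the controller's cut-out, pressed through its snap again and released, and the job was handed in at about 16 s; no verdict came back.

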